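Hold the bottle clamp open at the labelling bench

ROBOT

A 6-joint arm with a two-finger parallel gripper is mounted at the origin on the work surface. World frame = base frame: x ahead of the robot, y to its left, z up, the work surface at z = 0. Lengths are in m, angles in rad, forces in N, time in s.
With the tool pointing down it reaches from about 0.3 to 0.75 m from the base axis. Payload 8.5 kg.
Tool frame: the origin (TCP) lies midway between the tips of the shut fingers; the grasp point (between the pads) lies 19 mm behind it (arm.grip_depth is the distance from the TCP to the grasp point, in m); z points along the fingers, y is the line along which they close (so a half turn about z gives the same grasp; the last joint's range is limited). The gripper opens to 85 mm and grips with 20 to 120 N. Pads are 22 mm wide; open, the fingers measure 114 mm over their backs; the gripper's body (76 mm by 85 mm) begins 54 mm behind the grasp point. The pads swing forward as they close: fully open they stand 13 mm farther back than shut.
Start: joints at [1.116, 0.381, 1.297, -0, 1.464, -0.215], TCP at [0.131, 0.534, 0.231] pointing down, gripper open.
Joint ranges: [-3.11, 3.11], [-0.89, 2.33], [0.22, 2.48], [-1.42, 4.56], [0.17, 2.85], [-2.88, 2.88]. Speed limits (rad/s): [2.39, 2.39, 3.14, 3.14, 3.14, 3.14].

INTERFACE

Orientations are given as a unit quaternion [x, y, z, w].
In Python, from rig import arm gives the robot as it stands. The module is installed in compiled form; this text tells all that it offers.
- The arm moves only by the shell command python3 -m handwheel 'ROWS' [FORCE]. ROWS is JSON, a list of rows, each an object of numbers: "hand": the opening, from -1 (shut) to 1 (fully open); "x", "y", "z": the shift along the tool's x, y, z scaled (see below); "twist": the turn about the tool's z scaled (see below). A call has 1 to 10 rows; each row is the pose to reach, as a shift and turn from the pose commanded when the call began, along the tool's axes at that moment; what a row does not reach only later rows make up. The controller multiplies each number of a shift by 15 cm and each number of a turn by 2 rad. A row lasts 1/8 s, in which the tool goes at most 62.5 mm and 10.7 degrees, less where a joint would pass 70% of its speed; a pose out of reach is approached as far as the arm can. A call with a number of a shift or a turn outside -1 to 1 is refused whole. A call with a gripper value outside its range is refused whole. The fingers move at their own pace and stop on an object; FORCE is the grip in N (left out, the last holds). Time passes only in rows, so rows that repeat a pose let the fingers close. It gives the time, the measured TCP pose, the force, the opening and the grip force at its end, in the units of the state.
- arm.state(): the state, without advancing time (a new reading comes with each control period).
- arm.camera(name): name is "scene" or "top" or "wrist"; returns the picture (400x640x3 uint8, blue, green, red); there is no depth.
- arm.camera_model(name): a dict with "fx", "fy", "cx", "cy" (pixels), "eye" and "orientation" of the camera in the world. Camera axes: x right, y up, looking along -z (the intrinsics and any distortion apply to the point x, -y, -z); pixel columns grow to the right and rows downward; lengths in m; the calibration is good to about 2 mm. A picture is of the moment at which its call begins: read the wrist's pose just before it. camera_model takes no time and is no camera call; for the wrist camera it gives the pose at the moment of the call.
- arm.job_done(): hands the job in; it is judged then, once.
Trained networks look in the newest picture that a camera, given by its name, has taken for a name from the list of things; names that differ only in an ending like _2 or _b are one class to them, and where a whole thing is asked for, a point or a joint stands for the part that bears it (a point fixed in the world has none). Each returns a list of dicts, best first, with "p" (0 to 1); they miss things now and then, are a little off and sometimes report something else, mostly with a low value. They report only what shows in the picture. A call takes as long as a camera call.
- arm.recognise(camera, thing): "location" ([column, row] in pixels, amid what is visible of it).
The state is a dict: "time": time; "joint_positions": joint angles; "qd": joint speeds; "effort": joint torques, N m; "eef_pos": TCP position; "ee_rot": TCP orientation; "force": force on the tool from outside, world axes, zero at the start; "moment": the same for the moment, N m; "opening": finger opening in m; "grip_force": force on a finger pad.
Only numpy, scipy, OpenCV 4.12 (cv2) and the standard library are available. Lean on these libraries where they do the work, as an engineer would, in place of code of your own. Each camera call takes 0.05 s, during which the arm holds its last target. There are 200 camera calls.

TASK

Open the bottle clamp ready for the next bottle: flip its red cam lever all the way over, away from the blue carriage, to free the carriage, then pull the carriage by its black post towards the front of the clamp until its red pointer stands over the orange mark. The carriage springs shut when let go, so finish while still holding it there, steady, with the pointer over the mark. Leave the lever over, and leave the bottles and other things around the clamp where they stand.

Things in the scene. Friction and masses are not known exactly. Their poses are not given: they have to be found in the camera images.
- clamp: Bottle clamp, aluminium plate 350 x 270 x 12 mm (x -175..175, y -120..150), fixed on the table; place and yaw differ each time. Origin: on the table under the black post's axis with the carriage home. x: along the slide to the white V nest (x 50..110, 107 high); the carriage is pulled towards -x. y: to the lever side (white scale rail: -y side). Front block at x -158, 52 mm high.
- carriage: Blue carriage, 60 x 96 mm, top at 52 mm, about 0.5 kg, with black post, pointer, lug, and rubber jaw 30-42 mm beyond the post axis (top at 73 mm). Clamp's axes; origin at table height under the post axis: clamp x is 0 at home, negative when pulled, travel 110 mm. A spring draws it home: 4 N at home, +0.6 N per 10 mm. It cannot come out while the latch bar lies across.
- grip_post (a point): Centre of the top of the carriage's upright black round post, 128 mm above the table. The post is 24 mm in diameter, free from 58 to 128 mm above the table; grip it from above in any direction.
- pointer (a point): Outer tip of the carriage's red pointer, 4 mm wide in x, 87 mm to the -y side of the post axis, 45 mm above the table; it passes just above the mark.
- mark: Orange mark: clip 12 mm along the slide, 28 mm across, 6 mm high, fixed on the white scale rail, top 32 mm above the table. Origin: centre of its underside; axes as the clamp's. At y -88 mm and x -50 to -90 mm in the clamp's frame, different each time. The pointer is on it when both have the same x in the clamp's frame.
- cam_lever (a joint): Lever angle (rad) about a line parallel to the slide. 0 to 0.15: locked, the red arm leans 0.6 rad from upright towards the carriage, a 62 mm steel latch bar lies across before the carriage's lug. Grows as the arm is tipped over away from the carriage (clamp +y); 1.5: stop, arm leans 0.9 rad outward, bar upright: free. Stays where left (friction 0.12 N m).
- lever_ball (a point): Centre of the red ball (24 mm in diameter) at the end of the lever's 12 mm thick arm, 75 mm from the pivot line, at clamp x -58 mm.
- lever_pivot (a point): Point on the lever's pivot line under the arm: clamp x -58, y +120 mm, 45 mm above the table. The pivot line is parallel to the slide.
- bottle_a: Bystander: bottle, 56 mm in diameter, 120 mm high, standing on the clamp's plate beside the nest, on the lever side (clamp x 120 to 140, y 75 to 90). Origin: centre of its underside.
- bottle_b: Bystander: bottle like bottle_a, on the table beside the clamp.
- bottle_c: Bystander: bottle like bottle_a, on the table beside the clamp.
- bottle_d: Bystander: bottle like bottle_a, on the table beside the clamp.
- tape_roll: Bystander: cardboard core, 96 mm in diameter, 50 mm high, on the table. Origin: centre of its underside.
- driver: Bystander: screwdriver lying on the table.
- cap_bowl: Bystander: white bowl, 120 mm in diameter, 50 mm high, on the table. Origin: centre of its underside.

How it is judged:
By the outcome, as a careful person would: the job done as asked, in the order asked, and still so for the second after the job is handed in, while the arm keeps its last pose, push and grip.
It also fails if it takes over 45 s, if anything falls off the work surface, if the arm or the gripper's body presses on something with over 40 N, if the wrist force passes 120 N, or if a joint passes its speed limit or range.

## Working session

There is one attempt and no reset: what is moved stays moved. The work goes in short steps, Python scripts to look and compute and a shell command to move; the robot and the scene stay as the last step left them, time stands still between calls to the robot, and variables do not carry over. Pictures are saved under pics/ and viewed, at most 10 in all, crops included, and the job is handed in when it is done.

```bash
mkdir -p pics
cat > h.py <<'E'
import numpy as np,cv2
from scipy.spatial.transform import Rotation as R
from rig import arm
def ray(cam,px):
    m=arm.camera_model(cam) if isinstance(cam,str) else cam
    d=np.array([(px[0]-m['cx'])/m['fx'],-(px[1]-m['cy'])/m['fy'],-1.])
    return np.array(m['eye']),R.from_quat(m['orientation']).apply(d)
def atz(cam,px,z):
    e,d=ray(cam,px); return e+d*(z-e[2])/d[2]
def proj(cam,p):
    m=arm.camera_model(cam) if isinstance(cam,str) else cam
    q=R.from_quat(m['orientation']).inv().apply(np.array(p)-m['eye'])
    return [m['cx']+m['fx']*q[0]/-q[2],m['cy']+m['fy']*-q[1]/-q[2]]
E
python3 - <<'E'
from h import *
s=arm.state();print(s['eef_pos'],s['ee_rot'],s['opening'])
for c in ['top','scene']:
    cv2.imwrite(f'pics/{c}0.png',arm.camera(c)); print(c,arm.camera_model(c))
    for t,z in [('grip_post',.128),('pointer',.045),('mark',.032),('lever_ball',.107),('bottle_a',.12),('tape_roll',.05),('cap_bowl',.05),('driver',.02)]:
        for r in arm.recognise(c,t)[:4]: print(t,np.round(r['location'],1),round(r['p'],2),np.round(atz(c,r['location'],z),3))
E
```

```text
[0.13047453 0.53399005 0.23071528] [ 1.19599380e-01  9.92821955e-01 -6.98722005e-04 -2.55348573e-04] 0.08527923205915425
top {'fx': 444.36783774805764, 'fy': 444.36783774805764, 'cx': 320.44606610428156, 'cy': 199.05281411654965, 'eye': array([0.37390592, 0.01151751, 1.31194221]), 'orientation': array([-0.036619  ,  0.04675521,  0.70993152, -0.70176223])}
grip_post [328.7 164.4] 0.78 [ 0.608 -0.03   0.128]
pointer [331.3 166.2] 0.77 [ 0.619 -0.04   0.045]
pointer [431. 181.] 0.45 [ 0.573 -0.328  0.045]
mark [355.8 192.1] 0.59 [ 0.545 -0.111  0.032]
mark [293.  172.6] 0.43 [0.604 0.071 0.032]
lever_ball [296.5 171.4] 0.85 [0.594 0.058 0.107]
bottle_a [171.8 208.7] 0.9 [0.493 0.393 0.12 ]
bottle_a [430.8 182.4] 0.75 [ 0.558 -0.308  0.12 ]
bottle_a [447.5 219. ] 0.61 [ 0.457 -0.349  0.12 ]
bottle_a [313.6 118.2] 0.57 [0.74 0.01 0.12]
tape_roll [185.  171.4] 0.83 [0.607 0.38  0.05 ]
cap_bowl [199.7 257.5] 0.72 [0.362 0.333 0.05 ]
driver [442.7 254.2] 0.87 [ 0.362 -0.36   0.02 ]
driver [294.4 171. ] 0.69 [0.611 0.068 0.02 ]
driver [203.4 256.9] 0.44 [0.363 0.33  0.02 ]
driver [447.6 219.8
[... 158 characters left out ...]
60636, -0.34782306,  0.89563189]), 'orientation': array([0.29321937, 0.14796186, 0.4296246 , 0.84116134])}
grip_post [317.1 243.4] 0.82 [ 0.66  -0.063  0.128]
pointer [315.2 242.2] 0.64 [ 0.614 -0.034  0.045]
pointer [420.7 135.1] 0.23 [0.496 0.44  0.045]
mark [269.9 243.5] 0.64 [ 0.545 -0.121  0.032]
lever_ball [346.1 216.3] 0.79 [0.63  0.044 0.107]
bottle_a [158.5 270.2] 0.93 [ 0.514 -0.368  0.12 ]
bottle_a [367.3 270.6] 0.8 [ 0.771 -0.014  0.12 ]
bottle_a [195.4 296.8] 0.77 [ 0.614 -0.332  0.12 ]
bottle_a [421.  138.2] 0.59 [0.553 0.362 0.12 ]
tape_roll [312.5 254.5] 0.3 [ 0.64  -0.061  0.05 ]
cap_bowl [366.4 123.9] 0.58 [0.368 0.336 0.05 ]
driver [144.  240.6] 0.64 [ 0.348 -0.367  0.02 ]
```

Run:
```python
import cv2
a=cv2.imread('pics/top0.png')[90:240,250:450];b=cv2.imread('pics/scene0.png')[150:330,200:440]
cv2.imwrite('pics/t1.png',cv2.resize(a,None,fx=4,fy=4,interpolation=2));cv2.imwrite('pics/s1.png',cv2.resize(b,None,fx=3.3,fy=3.3,interpolation=2))
```

```text
(no output)
```

View pics/t1.png

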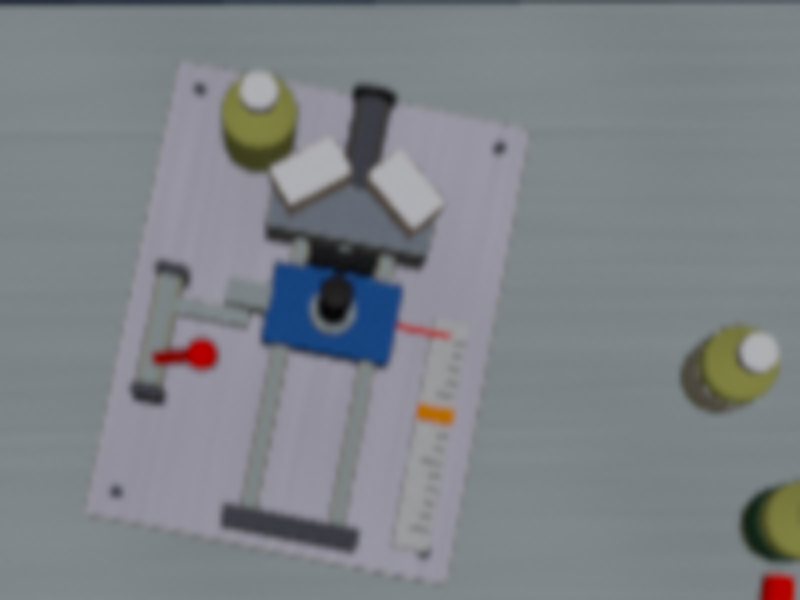

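View pics/s1.png

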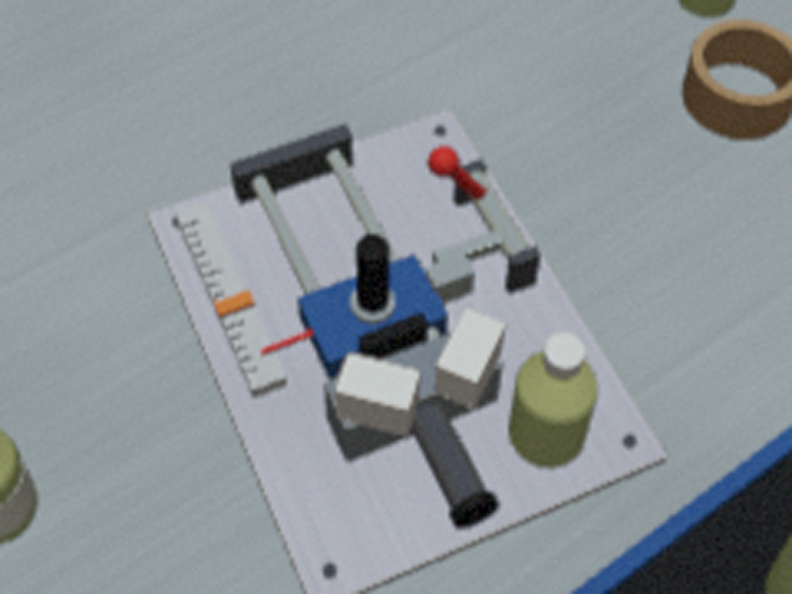

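The top crop shows the clamp with the nest at the top of the picture, the lever ball at crop (202,354), post top (338,288), pointer tip (450,335) and mark (435,414). The scene crop agrees: post (373,243), ball (443,160), pointer tip (263,352), mark (235,302). Next I fit the clamp pose.

```bash
cat > fit.py <<'E'
from h import *
from scipy.optimize import least_squares
b=[-.058,.12-.075*np.sin(.6),.045+.075*np.cos(.6)]
T={'top':(4,250,90,[((182,62),[.175,.15,.012]),((527,128),[.175,-.12,.012]),((447,580),[-.175,-.12,.012]),((88,513),[-.175,.15,.012]),((202,354),b),((338,288),[0,0,.128]),((450,335),[0,-.087,.045])],(435,413)),
'scene':(3.3,200,150,[((373,243),[0,0,.128]),((443,160),b),((263,352),[0,-.087,.045]),((450,112),[-.175,.15,.012]),((150,213),[-.175,-.12,.012]),((665,458),[.175,.15,.012])],(236,299))}
def w(q,p): c,s=np.cos(q[2]),np.sin(q[2]); p=np.array(p); return np.array([q[0]+c*p[0]-s*p[1],q[1]+s*p[0]+c*p[1],p[2]])
def px(c,u): s,x,y=T[c][:3]; return np.array([(u[0]+.5)/s-.5+x,(u[1]+.5)/s-.5+y])
M={c:arm.camera_model(c) for c in T}
f=lambda q:np.concatenate([proj(M[c],w(q,p))-px(c,u) for c in T for u,p in T[c][3]])
r=least_squares(f,[.6,-.03,-.2],loss='soft_l1');q=r.x
if __name__=='__main__':
    print(q,np.round(f(q).reshape(-1,2),1).tolist())
    for c in T:
        P=atz(M[c],px(c,T[c][4]),.032)-[q[0],q[1],0]
        print('mark clamp',R.from_euler('z',-q[2]).apply(P))
    print('ball',w(q,b),'post',w(q,[0,0,.128]),'bearing tool y',R.from_quat(arm.state()['ee_rot']).as_matrix().round(3).tolist())
E
python3 fit.py
```

```text
[ 0.61454453 -0.0423191  -0.20810291] [[-1.2, -0.8], [0.4, -0.0], [-0.9, 1.2], [-1.8, -0.1], [1.0, 0.4], [-0.9, 0.5], [-0.6, 0.3], [-0.1, 1.4], [-1.6, 2.5], [-0.6, 0.8], [0.3, -0.8], [-1.1, 0.3], [1.2, -0.0]]
mark clamp [-0.05485047 -0.0893103   0.032     ]
mark clamp [-0.05897582 -0.08529296  0.032     ]
ball [0.57383909 0.04564039 0.10690017] post [ 0.61454453 -0.0423191   0.128     ] bearing tool y [[-0.971, 0.238, -0.0], [0.238, 0.971, -0.0], [0.0, -0.0, -1.0]]
```

```bash
cat > go.py <<'E'
import sys
from fit import *
def report(x,y,z):
    s=arm.state();A=R.from_quat(s['ee_rot']).as_matrix();d=w(q,[x,y,z])-s['eef_pos']
    a=np.arctan2(A[1,1],A[0,1]);t=(np.pi/2+q[2]-a+np.pi/2)%np.pi-np.pi/2
    here=R.from_euler('z',-q[2]).apply(np.array(s['eef_pos'])-[q[0],q[1],0])
    print('clamp TCP',here.round(4),'units xyz',(A.T@d/.15).round(3),'twist',round(-t/2,4),'F',np.round(s['force'],1),'open',round(s['opening'],4),'t',s['time'])
if __name__=='__main__': report(*map(float,sys.argv[1:]))
E
python3 go.py -.062 .035 .15
```

```text
clamp TCP [-0.5926  0.4641  0.2313] units xyz [-3.626 -2.747  0.542] twist -0.0159 F [-0.8 -0.1 -0. ] open 0.0856 t 0.9
```

```bash
python3 -m handwheel '[{"x":-0.3,"y":-0.23,"twist":-0.016,"hand":-1},{"x":-0.6,"y":-0.46,"twist":-0.016,"hand":-1},{"x":-0.9,"y":-0.69,"twist":-0.016,"hand":-1}]' 30
python3 -m handwheel '[{"x":-0.3,"y":-0.23,"hand":-1},{"x":-0.6,"y":-0.46,"hand":-1},{"x":-0.9,"y":-0.69,"hand":-1}]'
python3 -m handwheel '[{"x":-0.3,"y":-0.23,"hand":-1},{"x":-0.6,"y":-0.46,"hand":-1},{"x":-0.9,"y":-0.69,"hand":-1}]'
python3 go.py -.062 .035 .15
```

```text
clamp TCP [-0.5926  0.4641  0.2313] units xyz [-3.626 -2.747  0.542] twist -0.0159 F [-0.8 -0.1 -0. ] open 0.0856 t 0.9invalid input
invalid input
invalid input
```

```bash
python3 -m handwheel '[{"x":-0.3,"y":-0.23,"z":0,"twist":-0.016,"hand":-1},{"x":-0.6,"y":-0.46,"z":0,"twist":-0.016,"hand":-1},{"x":-0.9,"y":-0.69,"z":0,"twist":-0.016,"hand":-1}]' 30
python3 go.py -.062 .035 .15
```

```text
time: 1.27
eef_pos: [0.238, 0.4003, 0.2314]
ee_rot: [0.103, 0.995, 0.0, 0.0]
force: [1.3, -0.0, -0.1]
opening: 0.0322
grip_force: 0.0
clamp TCP [-0.4599  0.3553  0.2314] units xyz [-2.65  -2.138  0.543] twist 0.0005 F [ 1.3 -0.  -0.1] open 0.0322 t 1.275
```

```bash
python3 -m handwheel '[{"x":-0.3,"y":-0.24,"z":0,"twist":0,"hand":-1},{"x":-0.6,"y":-0.48,"z":0,"twist":0,"hand":-1},{"x":-0.88,"y":-0.71,"z":0,"twist":0,"hand":-1}]'
python3 -m handwheel '[{"x":-0.3,"y":-0.24,"z":0,"twist":0,"hand":-1},{"x":-0.6,"y":-0.48,"z":0,"twist":0,"hand":-1},{"x":-0.88,"y":-0.71,"z":0,"twist":0,"hand":-1},{"x":-0.88,"y":-0.71,"z":0,"twist":0,"hand":-1},{"x":-0.88,"y":-0.71,"z":0,"twist":0,"hand":-1}]'
python3 go.py -.062 .035 .15
```

```text
time: 1.65
eef_pos: [0.3454, 0.2686, 0.2316]
ee_rot: [0.104, 0.995, 0.0, 0.0]
force: [0.9, 1.5, 1.1]
opening: 0.0003
grip_force: 0.0
time: 2.28
eef_pos: [0.4512, 0.139, 0.2313]
ee_rot: [0.104, 0.995, 0.0, -0.0]
force: [-0.3, 0.3, 0.8]
opening: 0.0001
grip_force: 0.0
clamp TCP [-0.1973  0.1436  0.2313] units xyz [-0.902 -0.724  0.541] twist -0.0 F [-0.3  0.3  0.8] open 0.0001 t 2.275
```

```bash
python3 -m handwheel '[{"x":-0.3,"y":-0.24,"z":0,"twist":0,"hand":-1},{"x":-0.6,"y":-0.48,"z":0,"twist":0,"hand":-1},{"x":-0.9,"y":-0.72,"z":0.1,"twist":0,"hand":-1},{"x":-0.9,"y":-0.72,"z":0.1,"twist":0,"hand":-1},{"x":-0.9,"y":-0.72,"z":0.1,"twist":0,"hand":-1}]'
python3 - <<'E'
from fit import *
from go import report
report(-.062,.035,.1)
m=arm.camera_model('wrist');I=arm.camera('wrist');cv2.imwrite('pics/w1.png',I)
print(m)
for n,p in [('lever_ball',b),('grip_post',[0,0,.128]),('mark',[-.057,-.088,.032]),('pointer',[0,-.087,.045])]:
    print(n,np.round(proj(m,w(q,p))),[(np.round(r['location'],1),r['p']) for r in arm.recognise('wrist',n)[:2]])
E
```

```text
time: 2.9
eef_pos: [0.5608, 0.0067, 0.2165]
ee_rot: [0.103, 0.995, 0.0, -0.0]
force: [0.2, -0.0, -0.5]
opening: -0.0003
grip_force: 0.0
clamp TCP [-0.0627  0.0368  0.2165] units xyz [-0.005 -0.013  0.777] twist 0.0009 F [ 0.2 -0.  -0.5] open -0.0003 t 2.9
{'fx': 309.7541370424317, 'fy': 309.7541370424317, 'cx': 312.4903584705787, 'cy': 196.77833621984703, 'eye': array([0.48031886, 0.02443008, 0.35879096]), 'orientation': array([-0.12459161, -0.1013793 ,  0.62260227,  0.7658757 ])}
lever_ball [359. 200.] []
grip_post [268. 272.] [(array([378.5, 204.8]), 0.66), (array([274. , 231.2]), 0.63)]
mark [197. 178.] [(array([196.8, 178.7]), 0.64)]
pointer [200. 231.] [(array([273.5, 231.2]), 0.58)]
```

View pics/w1.png

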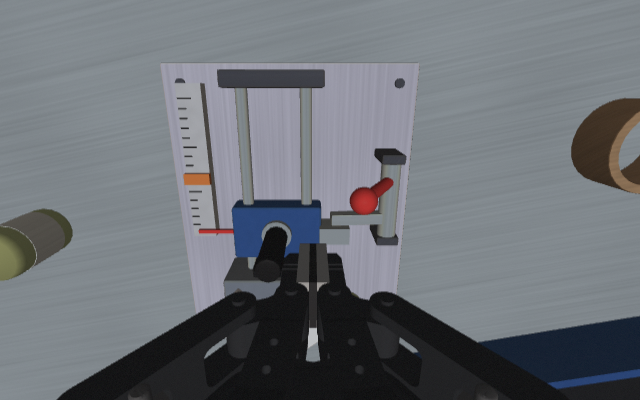

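The wrist view shows the ball at (364,201), post top (267,268), mark (197,179) and pointer tip (200,231). All are within about 5 px of the fit. I'll descend on the carriage side of the ball.

```bash
python3 -m handwheel '[{"x":0,"y":-0.03,"z":0.4,"twist":0,"hand":-1},{"x":0,"y":-0.03,"z":0.78,"twist":0,"hand":-1},{"x":0,"y":-0.03,"z":0.78,"twist":0,"hand":-1}]'
python3 -m handwheel '[{"x":0,"y":0.1,"z":0,"twist":0,"hand":-1},{"x":0,"y":0.2,"z":0,"twist":0,"hand":-1},{"x":0,"y":0.3,"z":-0.02,"twist":0,"hand":-1},{"x":0,"y":0.4,"z":-0.04,"twist":0,"hand":-1},{"x":0,"y":0.5,"z":-0.03,"twist":0,"hand":-1}]'
python3 go.py -.062 .152 .088
```

```text
time: 3.52
eef_pos: [0.5584, 0.0016, 0.0968]
ee_rot: [0.103, 0.995, 0.0, -0.004]
force: [0.2, 0.2, 1.4]
opening: -0.0002
grip_force: 0.0
time: 4.15
eef_pos: [0.5765, 0.0755, 0.1048]
ee_rot: [0.103, 0.995, 0.0, 0.001]
force: [-1.4, -1.8, 0.9]
opening: -0.0003
grip_force: 1.0
clamp TCP [-0.0616  0.1074  0.1048] units xyz [0.003 0.297 0.112] twist 0.0004 F [-1.4 -1.8  0.9] open -0.0003 t 4.15
```

```bash
python3 -m handwheel '[{"x":0,"y":0.08,"z":0,"twist":0,"hand":-1},{"x":0,"y":0.16,"z":0.03,"twist":0,"hand":-1},{"x":0,"y":0.24,"z":0.07,"twist":0,"hand":-1},{"x":0,"y":0.3,"z":0.12,"twist":0,"hand":-1},{"x":0,"y":0.33,"z":0.13,"twist":0,"hand":-1},{"x":0,"y":0.33,"z":0.13,"twist":0,"hand":-1}]'
python3 - <<'E'
from fit import *
from go import report
report(-.062,.155,.088)
m=arm.camera_model('wrist');I=arm.camera('wrist');cv2.imwrite('pics/w2.png',I)
for l in (1.2,1.35,1.5): print(l,[np.round(proj(c,w(q,[-.058,.12+.075*np.sin(l-.6),.045+.075*np.cos(l-.6)]))) for c in (m,M['scene'],M['top'])])
J=arm.camera('scene');print(arm.recognise('scene','lever_ball'));print(arm.recognise('wrist','lever_ball'))
cv2.imwrite('pics/c2.png',np.hstack([I[:400,150:550],cv2.resize(J[170:270,290:390],(400,400))]))
E
```

```text
time: 4.9
eef_pos: [0.5858, 0.1205, 0.0844]
ee_rot: [0.104, 0.995, -0.002, -0.001]
force: [-3.8, -13.4, 6.3]
opening: 0.0001
grip_force: 7.7
clamp TCP [-0.0618  0.1534  0.0844] units xyz [ 0.002  0.011 -0.024] twist 0.0001 F [ -3.8 -13.4   6.3] open 0.0001 t 4.9
1.2 [array([330., 293.]), array([363., 190.]), array([271., 173.])]
1.35 [array([347., 284.]), array([366., 190.]), array([268., 172.])]
1.5 [array([361., 274.]), array([369., 191.]), array([266., 172.])]
[{'location': [355.4, 209.0], 'p': 0.83}]
[{'location': [270.4, 263.1], 'p': 0.94}, {'location': [84.9, 311.6], 'p': 0.46}]
```

View pics/c2.png

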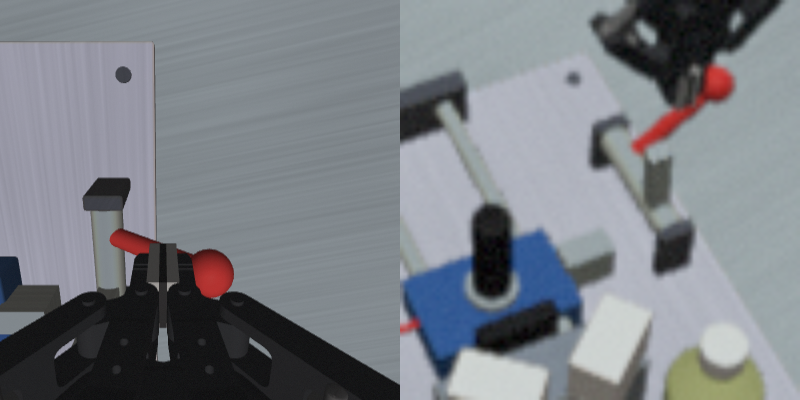

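The lever is at its stop: in the wrist view the ball is at (360,273), matching the 1.5 rad prediction, and the bar stands upright. Now to the post.

```bash
python3 -m handwheel '[{"x":0,"y":-0.15,"z":0,"twist":0,"hand":-1},{"x":0,"y":-0.2,"z":-0.4,"twist":0,"hand":-1},{"x":-0.1,"y":-0.4,"z":-0.75,"twist":0,"hand":1},{"x":-0.25,"y":-0.7,"z":-0.75,"twist":0,"hand":1},{"x":-0.41,"y":-1,"z":-0.75,"twist":0,"hand":1},{"x":-0.41,"y":-1,"z":-0.75,"twist":0,"hand":1},{"x":-0.41,"y":-1,"z":-0.75,"twist":0,"hand":1}]' 60
python3 - <<'E'
from fit import *
from go import report
report(0,0,.08)
m=arm.camera_model('wrist');I=arm.camera('wrist');cv2.imwrite('pics/w3.png',I)
for n,p in [('lever_ball',[-.058,.12+.075*np.sin(.9),.045+.075*np.cos(.9)]),('grip_post',[0,0,.128]),('mark',[-.057,-.088,.032]),('pointer',[0,-.087,.045])]:
    print(n,np.round(proj(m,w(q,p))),[(np.round(r['location'],1),r['p']) for r in arm.recognise('wrist',n)[:2]])
E
```

```text
time: 5.98
eef_pos: [0.6152, -0.0361, 0.1963]
ee_rot: [0.104, 0.995, 0.0, -0.001]
force: [0.1, 0.4, -0.3]
opening: 0.0849
grip_force: 0.0
clamp TCP [-0.0007  0.0062  0.1963] units xyz [-0.005 -0.042  0.775] twist 0.0001 F [ 0.1  0.4 -0.3] open 0.0849 t 5.975
lever_ball [532. 127.] [(array([443.3, 129.8]), 0.66)]
grip_post [303. 213.] [(array([306.7, 184.4]), 0.91)]
mark [214. 122.] [(array([212.8, 125.7]), 0.63)]
pointer [217. 182.] [(array([309.1, 184.7]), 0.6), (array([ 27.5, 191.8]), 0.36)]
```

View pics/w3.png

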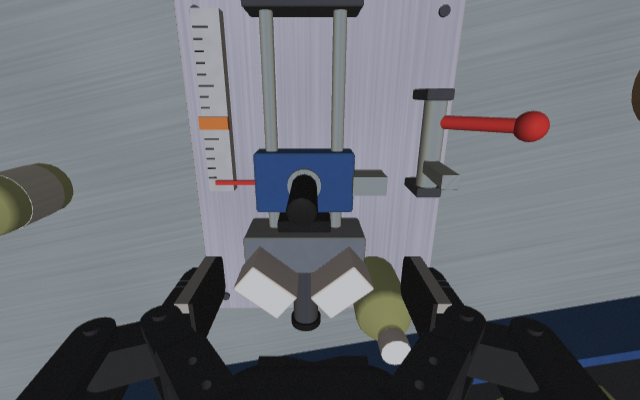

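The post top shows at (302,213), as predicted; the lever is flat outward. Descend, grip, and look at the state.

```bash
python3 -m handwheel '[{"x":0,"y":-0.04,"z":0.2,"twist":0,"hand":1},{"x":0,"y":-0.04,"z":0.5,"twist":0,"hand":1},{"x":0,"y":-0.04,"z":0.77,"twist":0,"hand":1},{"x":0,"y":-0.04,"z":0.77,"twist":0,"hand":1},{"x":0,"y":-0.04,"z":0.77,"twist":0,"hand":-1},{"x":0,"y":-0.04,"z":0.77,"twist":0,"hand":-1},{"x":0,"y":-0.04,"z":0.77,"twist":0,"hand":-1},{"x":0,"y":-0.04,"z":0.77,"twist":0,"hand":-1},{"x":0,"y":-0.04,"z":0.77,"twist":0,"hand":-1}]' 60
python3 go.py -.057 0 .08
```

```text
time: 7.35
eef_pos: [0.6142, -0.0443, 0.0827]
ee_rot: [0.104, 0.995, -0.001, 0.001]
force: [-3.4, -7.0, 5.9]
opening: 0.0229
grip_force: 58.7
clamp TCP [ 0.0001 -0.002   0.0827] units xyz [0.381 0.013 0.017] twist -0.0001 F [-3.4 -7.   5.9] open 0.0229 t 7.35
```

```bash
python3 -m handwheel '[{"x":0.08,"y":-0.01,"z":0,"twist":0,"hand":-1},{"x":0.18,"y":-0.01,"z":0,"twist":0,"hand":-1},{"x":0.28,"y":-0.01,"z":0,"twist":0,"hand":-1},{"x":0.34,"y":-0.01,"z":0,"twist":0,"hand":-1},{"x":0.38,"y":-0.01,"z":0,"twist":0,"hand":-1},{"x":0.38,"y":-0.01,"z":0,"twist":0,"hand":-1},{"x":0.38,"y":-0.01,"z":0,"twist":0,"hand":-1}]'
cat > look.py <<'E'
import sys
from fit import *
from go import report
report(-.057,0,.08)
n=sys.argv[1]
out=[]
for c,(z0,z1) in {'wrist':(5,0),'top':(0,0),'scene':(0,0)}.items():
    m=arm.camera_model(c);I=arm.camera(c)
    u,v=map(int,proj(m,w(q,[-.057,-.088,.038])))
    h=40 if c=='wrist' else 20
    cr=I[max(v-h,0):v+h,max(u-h,0):u+h];print(c,'offset',u-h,v-h,'scale',266/(2*h));out.append(cv2.resize(cr,(266,266),interpolation=cv2.INTER_CUBIC))
    hs=cv2.cvtColor(I,cv2.COLOR_BGR2HSV)
    win=np.zeros(I.shape[:2],bool);win[max(v-h,0):v+h,max(u-h,0):u+h]=1
    H,S,V=hs[...,0].astype(int),hs[...,1],hs[...,2]
    for nm,mask,z in [('orange',(H>8)&(H<22)&(S>150),.032),('red',((H<6)|(H>174))&(S>110),.045)]:
        ys,xs=np.nonzero(mask&win)
        if len(xs):
            if nm=='red': # outer tip part
                P=np.array([R.from_euler('z',-q[2]).apply(atz(m,(x,y),z)-[q[0],q[1],0]) for x,y in zip(xs,ys)])
                k=P[:,1]<-.07; print(nm,k.sum(),P[k].mean(0).round(4) if k.any() else '',P.min(0).round(3))
            else:
                P=np.array([R.from_euler('z',-q[2]).apply(atz(m,(x,y),z)-[q[0],q[1],0]) for x,y in zip(xs,ys)])
                print(nm,len(xs),P.mean(0).round(4),'xrange',P[:,0].min().round(4),P[:,0].max().round(4))
cv2.imwrite(f'pics/{n}.png',np.hstack(out))
E
python3 look.py l1
```

```text
time: 8.22
eef_pos: [0.5602, -0.0331, 0.0828]
ee_rot: [0.104, 0.995, -0.0, 0.003]
force: [6.7, -1.9, 1.8]
opening: 0.0229
grip_force: 58.9
clamp TCP [-0.055  -0.0022  0.0828] units xyz [0.013 0.014 0.018] twist 0.0 F [ 6.7 -1.9  1.8] open 0.0229 t 8.225
wrist offset 139 182 scale 3.325
orange 722 [-0.0575 -0.0882  0.032 ] xrange -0.0632 -0.0508
red 206 [-0.0553 -0.0793  0.045 ] [-0.058 -0.089  0.045]
top offset 337 173 scale 6.65
orange 17 [-0.0553 -0.0923  0.032 ] xrange -0.0595 -0.0514
scene offset 250 219 scale 6.65
orange 35 [-0.0563 -0.0877  0.032 ] xrange -0.0623 -0.0515
red 7 [-0.0571 -0.0783  0.045 ] [-0.06  -0.085  0.045]
```

View pics/l1.png

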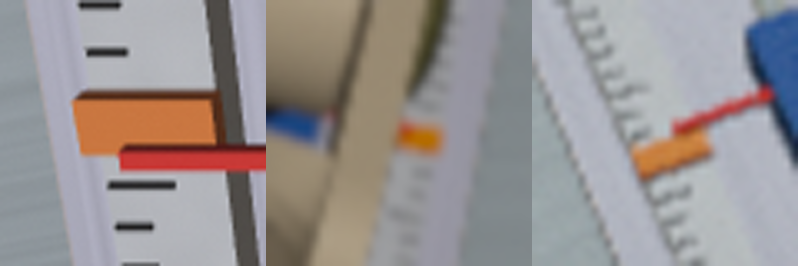

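The wrist crop shows the orange top face at rows 98–155 and the red pointer at rows 148–170, displaced by the view angle. The scene crop shows the pointer just off the mark's +x side. I'll compute precisely.

Run:
```python
from fit import *
I=R.from_euler('z',-q[2])
def P(c,uv,off,s,z): 
    p=((uv[0]+.5)/s-.5+off[0],(uv[1]+.5)/s-.5+off[1]); return (I.apply(atz(c,p,z)-[q[0],q[1],0])*1e3).round(1)
o=(139,182);s=3.325
for n,uv,z in [('or front',(97,98),.032),('or back',(97,155),.032),('or front r',(205,98),.032),('ptr f',(122,148),.045),('ptr b',(122,170),.045),('ptr f2',(215,147),.045),('ptr b2',(215,170),.045)]: print(n,P('wrist',uv,o,s,z))
o=(250,219);s=6.65
for n,uv,z in [('or -x',(634-532,152),.032),('or +x right',(710-532,146),.032),('or +x left',(644-532,172),.032),('or -x right',(700-532,132),.032),('tip',(674-532,128),.045),('tip top',(677-532,123),.045),('tip bot',(678-532,132),.045)]: print(n,P('scene',uv,o,s,z))
```

```text
or front [-62.3 -97.8  32. ]
or back [-49.8 -99.7  32. ]
or front r [-62.3 -76.1  32. ]
ptr f [-57.2 -88.   45. ]
ptr b [-52.6 -88.7  45. ]
ptr f2 [-57.4 -70.3  45. ]
ptr b2 [-52.6 -70.8  45. ]
or -x [ -62.  -100.5   32. ]
or +x right [-53.1 -74.   32. ]
or +x left [ -52.4 -100.    32. ]
or -x right [-60.3 -75.2  32. ]
tip [-57.6 -85.3  45. ]
tip top [-59.2 -83.6  45. ]
tip bot [-55.4 -84.6  45. ]
```

```bash
python3 -m handwheel '[{"x":0.005,"y":0,"z":0,"twist":0,"hand":-1},{"x":0.005,"y":0,"z":0,"twist":0,"hand":-1},{"x":0.005,"y":0,"z":0,"twist":0,"hand":-1},{"x":0.005,"y":0,"z":0,"twist":0,"hand":-1},{"x":0.005,"y":0,"z":0,"twist":0,"hand":-1},{"x":0.005,"y":0,"z":0,"twist":0,"hand":-1}]'
python3 look.py l2
python3 - <<'E'
import cv2
a=cv2.imread('pics/l2.png'); from h import *
b=cv2.resize(arm.camera('scene')[130:330,150:450],(600,400)); cv2.imwrite('pics/l3.png',np.vstack([a[:200,:600],b[:400]]) )
E
```

```text
time: 9.12
eef_pos: [0.5597, -0.0329, 0.0828]
ee_rot: [0.104, 0.995, -0.0, 0.003]
force: [7.6, -1.4, 1.8]
opening: 0.0229
grip_force: 58.9
clamp TCP [-0.0556 -0.0022  0.0828] units xyz [0.009 0.014 0.018] twist -0.0 F [ 7.6 -1.4  1.8] open 0.0229 t 9.125
wrist offset 140 182 scale 3.325
orange 688 [-0.0577 -0.0884  0.032 ] xrange -0.0631 -0.0506
red 207 [-0.0559 -0.0794  0.045 ] [-0.059 -0.089  0.045]
top offset 337 173 scale 6.65
orange 16 [-0.0555 -0.0928  0.032 ] xrange -0.0595 -0.0514
scene offset 250 219 scale 6.65
orange 36 [-0.0565 -0.0874  0.032 ] xrange -0.0633 -0.0515
red 8 [-0.0573 -0.0788  0.045 ] [-0.06  -0.085  0.045]
```

View pics/l3.png

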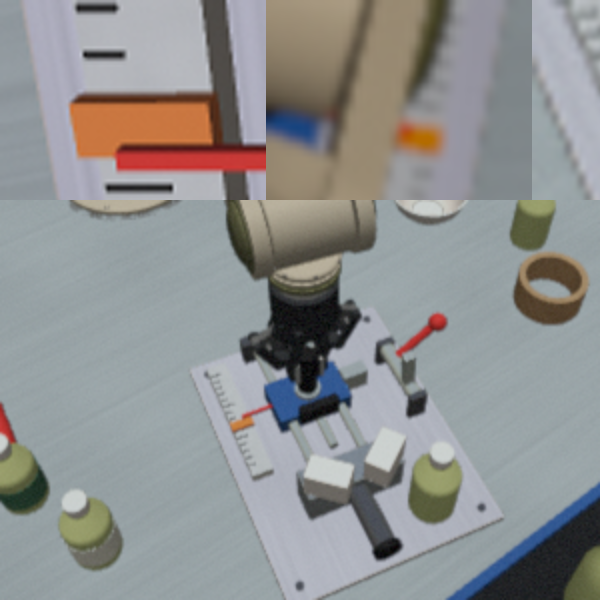

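The picture shows the carriage held with its pointer within about 1 mm of the mark centre. The lever is over with its bar upright, and the bystanders are in place.

```bash
python3 -c "
from rig import arm;print(arm.job_done())"
```

```text
the job is handed in; nothing more can be done
None
```

The job is handed in: the lever is over at its stop, and the gripper is holding the carriage steady with the pointer within about 1 mm of the orange mark's centre. The bottles and other things still stood in place in the last picture.

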